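# Shut and latch the instrument case

## Robot

A 6-joint arm with a two-finger parallel gripper is mounted at the origin on the work surface. World frame = base frame: x ahead of the robot, y to its left, z up, the work surface at z = 0. Lengths are in m, angles in degrees, forces in N, time in s.
With the tool pointing down it reaches from about 0.25 to 0.725 m from the base axis. Payload 9.7 kg.
Tool frame: the origin (TCP) lies midway between the tips of the shut fingers; the grasp point (between the pads) lies 19 mm behind it (bot.hold_point_z is the distance from the TCP to the grasp point, in m); z points along the fingers, y is the line along which they close (so a half turn about z gives the same grasp; the last joint's range is limited). The gripper opens to 85 mm and grips with 20 to 120 N. Pads are 22 mm wide; open, the fingers measure 114 mm over their backs; the gripper's body (76 mm by 85 mm) begins 54 mm behind the grasp point. The pads swing forward as they close: fully open they stand 13 mm farther back than shut.
Start: joints at [74.427, 4.979, 10.078, 95.1, 0, 90], TCP at [0.148, 0.53, 0.231] pointing down, gripper open.
Joint ranges: [-179.16, 179.16], [-48.56, 103.87], [-65.8, 70.77], [-126.05, 130.52], [-82.76, 87.17], [-180, 180]. Speed limits (degrees/s): [127.2, 127.2, 147.25, 180, 180, 180].

## Interface

Orientations are given as [roll, pitch, yaw] about the fixed x, y, z axes, in that order (R = Rz(yaw) Ry(pitch) Rx(roll)).
In Python, from workcell import bot gives the robot as it stands.
- The arm moves only by the tool play_rows, never from a script. Its argument "steps" is a list that holds one entry, the list of rows, each a list of 4 numbers: the shift along the tool's x, y, z in m, then the turn about the tool's z in rad. In form: [[[tx, ty, tz, yaw], ...]]. A call has exactly 5 rows; each row shifts and turns the commanded pose from where the row before left it, along the tool's axes as they then stand; what a row does not reach is not made up. A row lasts 1/12 s, in which the tool goes at most 41.7 mm and 7.16 degrees, less where a joint would pass 70% of its speed; a pose out of reach is approached as far as the arm can. A call is refused whole if a number of a shift passes 0.0417 or a number of a turn 0.125, either way. A call with a gripper value outside its range is refused whole. "gripper" is the finger opening in m, from 0 to 0.0854, set as the call begins (left out, the last holds). The fingers move at their own pace and stop on an object; "squeeze" is the grip in N (left out, the last holds). Time passes only in rows, so rows that do not move let the fingers close, or fill a call up. It gives the time, the measured TCP pose, the force, the opening and the grip force at its end, in the units of the state.
- bot.get_obs(): the state, without advancing time (a new reading comes with each control period).
- bot.camera(name): name is "scene" or "top" or "wrist"; returns a dict with "img" (400x640x3 uint8, blue, green, red), "vfov" (degrees; the focal length in pixels is half the picture's height over the tangent of half this angle, whatever the lens; pixels are square), "cx", "cy" (the principal point, pixels), "D" ([k1, k2, p1, p2, k3] as OpenCV has them; the pictures are not rectified), "xyz" and "attitude" of the camera in the world. Camera axes: x right, y down, z forward; pixel columns grow to the right and rows downward; lengths in m; the calibration is good to about 2 mm. A picture is of the moment at which its call begins. There is no depth.
- bot.job_done(): hands the job in; it is judged then, once.
The state is a dict: "time": time; "q": joint angles; "qd": joint speeds; "joint_efforts": joint torques, N m; "ee_pos": TCP position; "tcp_rot": TCP orientation; "wrist_force": force on the tool from outside, world axes, zero at the start; "torque": the same for the moment, N m; "opening": finger opening in m; "grasp_force": force on a finger pad.
Only numpy, scipy, OpenCV 4.12 (cv2) and the standard library are available. Lean on these libraries where they do the work, as an engineer would, in place of code of your own. Each camera call takes 0.05 s, during which the arm holds its last target. There are 200 camera calls.

## Task

The small black instrument case standing on the bench is ajar: push its lid shut, swing the red-tabbed wire bail of its toggle latch over and hook it behind the steel keeper on the lid, then press the orange lever down past centre until it lies fully home, holding the case tightly shut. Feel your way with light pushes, never leaning on the lid, bail or lever with more than about 40 N, and leave the other things on the bench where they are.

Things in the scene. Friction and masses are not known exactly. Their poses are not given: they have to be found in the camera images.
- case: Black hard-plastic instrument case, standing on its hinge side in a steel cradle fixed to the bench. Origin on the bench below the middle of the parting line; x from lid half to body half, y along its 200 mm length, z up. Body half x 0 to 85 mm; lid half, shut, x -55 to 0; both z 22 to 160 mm, flat tops at 160. The latch is on top at y = 0: lever and bail on the body half, keeper on the lid half.
- lid (a joint): Angle of the lid half, rad: 0 shut (hard stop), up to 0.27 ajar, leaning to the case's -x. Hinge along y at x 0, z 24 mm of the case. Stiff friction hinge: it stays where left; a push of about 10 N at the top of its outer face moves it.
- keeper_seat (a point): Where the bail's bar lies when hooked, if the steel keeper (22 mm wide) is at mid-height. From this point, in the case's axes, lid shut: flat saddle 2.5 mm below, reaching 13.5 mm to -x; upright wall 2.5 mm to +x; above it a nose, its face sloping down 45 degrees to -x, from 11 mm to +x, 18 up, to its tip 1 mm to -x, 6 up. The keeper is slotted: really up to 4.5 mm higher or lower, not measured.
- lever (a joint): Angle of the orange latch lever, rad: 0 lies flat on the body half pointing to the case's +x (fully home, hard stop), pi/2 upright, at most 1.58. Light friction keeps it where left. With the bail hooked it takes a push of about 3 to 8 N near its tip, falling away once past centre, below about 0.2.
- lever_pivot (a point): Middle of the lever's pivot pin, which runs along the case's y, 12 mm above the case's top, at the case's x 18 mm.
- lever_tip (a point): Middle of the lever's free end, 44 mm from the pivot. The lever is 24 mm wide and 5 mm thick; lying flat, its top is 6 mm above the pivot.
- bail_bar (a point): Centre of the bail's crossbar (5 mm thick, 34 mm long along y). The wire bail swings freely on a pin in the lever, 10 mm from the lever's pivot, 0.262 rad below the lever's own direction; pin to bar 48.2 mm, sprung lengthwise (16 N/mm, 8 mm at most). It starts leaning back on the raised lever; pushed to the case's -x past upright it falls on to the keeper's nose.
- bail_tab (a point): Middle of the upper face of the bail's red tab, 20 mm wide (y), 18 mm long, 5 mm thick, beyond the bar, 10.5 mm from it. It faces up when hooked, to the case's +x when leaning back. The bar stops on the nose: pressing the tab down while moving away to -x by some 5 mm, with about 10 N, draws the lever up to its stop and stretches the bail until the bar snaps past the tip on to the saddle.
- tape_spool: Bystander: blue tape spool, 60 mm across, 19 mm high; origin under its centre.
- brass_fitting: Bystander: brass fitting, 24 mm across, 34 mm high; origin under its centre.
- screwdriver: Bystander: screwdriver lying on the bench.
- spray_bottle: Bystander: white bottle with orange cap, 60 mm across, 150 mm high; origin under its centre.
- regulator: Bystander: aluminium air regulator with a gauge, 50 x 50 mm, 80 mm high; origin under its centre.
- fitting_tray: Bystander: green two-part tray, 130 x 180 x 40 mm; origin under its centre.
- quick_coupler: Bystander: steel coupler, a cylinder 22 mm across and 50 mm long lying along its x; origin under its middle.

How it is judged (in metres and radians):
On the way, in this order (a step that is already met when the one before it is completed fails the run):
1. the lid is pushed shut (within 0.05 rad) (value of joint lid below 0.05 rad), for 0.2 s.
2. the bail's bar lies behind the keeper, below its nose (x of bail_bar in the frame of case between -0.032 and -0.0215 m and z of bail_bar in the frame of case between 0.16 and 0.1755 m), for 0.2 s.
At the end, for the whole second after the job is handed in: The lid is shut (within 0.02 rad), the bail's bar is hooked behind the keeper (in the case's frame x -32 to -21.5 mm, z 160 to 177.5 mm) and the lever lies fully home (below 0.06 rad) and at rest (value of joint lid below 0.02 rad and value of joint lever below 0.06 rad and velocity of joint lever between -0.05 and 0.05 rad/s and x of bail_bar in the frame of case between -0.032 and -0.0215 m and z of bail_bar in the frame of case between 0.16 and 0.1775 m); the robot touches nothing.
It fails at once if lid, bail or lever pressed by the robot with more than 40 N (contact force between any of the fingers, the arm and case above 40 N).
It fails at once if a bystander shifted by more than 20 mm (distance of any of tape_spool, brass_fitting, screwdriver, spray_bottle, regulator, fitting_tray, quick_coupler from where it was at the start of the episode above 0.02 m).
It also fails if it takes over 64 s, if anything falls off the work surface, if the arm or the gripper's body presses on something with over 40 N, if the wrist force passes 120 N, or if a joint passes its speed limit or range.

## Working session

There is one attempt and no reset: what is moved stays moved. The work goes in short steps, Python scripts to look and compute and a tool call to move; the robot and the scene stay as the last step left them, time stands still between calls to the robot, and variables do not carry over. Pictures are saved under pics/ and viewed, at most 10 in all, crops included, and the job is handed in when it is done.

Besides the shell and the picture viewer there is one more tool, called after "Call:" as name([rows], argument=value, ...), one row to a line, values as JSON. play_rows: Moves the arm, as the interface text tells. Its arguments: {"type":"object","properties":{"steps":{"type":"array","items":{"type":"array","items":{"type":"array","items":{"type":"number"}}}},"gripper":{"type":"number"},"squeeze":{"type":"number"}},"required":["steps"]}

```bash
mkdir -p pics; ls
python3 - <<'E'
from workcell import bot
import cv2,numpy as np
o=bot.get_obs();print({k:np.round(v,3).tolist() if not isinstance(v,dict) else v for k,v in o.items()})
for n in("scene","top","wrist"):
    c=bot.camera(n);cv2.imwrite(f"pics/{n}0.png",c["img"]);print(n,{k:c[k] for k in c if k!="img"})
E
```

```text
pics
{'time': 0.0, 'q': [74.428, 5.012, 10.034, 95.1, 0.0, 90.002], 'qd': [0.034, -0.051, -0.035, -0.092, -0.038, 0.012], 'joint_efforts': [-0.001, -52.038, 46.481, 0.016, -0.0, -0.0], 'ee_pos': [0.148, 0.53, 0.231], 'tcp_rot': [-179.923, -0.0, 164.425], 'wrist_force': [0.326, 0.047, -0.531], 'torque': [-0.05, -0.027, 0.023], 'grasp_force': 0.0, 'opening': 0.085}
scene {'vfov': 54.80745943083739, 'cx': 318.7285089834122, 'cy': 203.27140622751082, 'D': array([0.02253325, 0.        , 0.        , 0.        , 0.        ]), 'xyz': array([1.19865205, 0.08594247, 0.96963224]), 'attitude': array([-142.46515083,   -0.49911954,   92.27527824])}
top {'vfov': 51.64366134720696, 'cx': 318.2033070551328, 'cy': 195.6921400159836, 'D': array([0.01683898, 0.        , 0.        , 0.        , 0.        ]), 'xyz': array([0.38055382, 0.04191136, 1.28504272]), 'attitude': array([-172.35335452,    1.19100722,  -90.33129607])}
wrist {'vfov': 68.45777034922072, 'cx': 312.44803017599503, 'cy': 196.87919586920978, 'D': array([-0.0314688,  0.       ,  0.       ,  0.       ,  0.       ]), 'xyz': array([0.06931133, 0.55051981, 0.37313664]), 'attitude': array([1.61703131e+02, 1.23694000e-01, 7.43845298e+01])}
```

View pics/scene0.png

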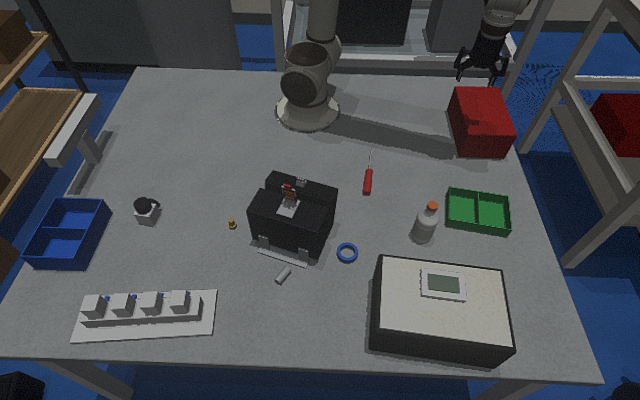

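View pics/top0.png

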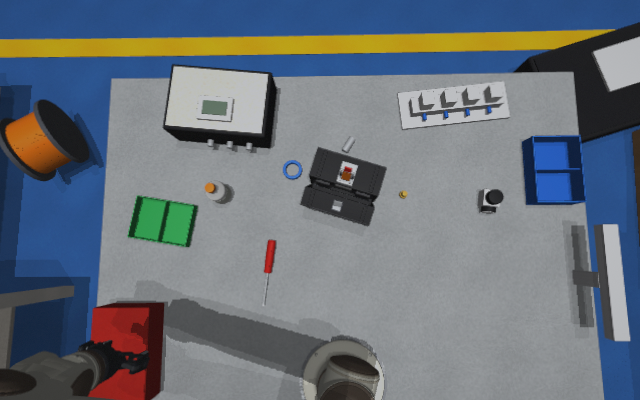

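The case is at about (343,185) in the top view and (292,215) in the scene view, with its lid leaning towards the robot and the lever and bail raised. Next I'll enlarge both.

```bash
cat > h.py <<'E'
import numpy as np,cv2
from scipy.spatial.transform import Rotation as Ro
def K(c):
    f=200/np.tan(np.radians(c["vfov"])/2);return np.array([[f,0,c["cx"]],[0,f,c["cy"]],[0,0,1]])
def R(c): return Ro.from_euler("xyz",c["attitude"],degrees=True).as_matrix()
def ray(c,p):
    u=cv2.undistortPoints(np.array([[p]],float),K(c),c["D"])[0,0]
    d=R(c)@[u[0],u[1],1];return np.array(c["xyz"]),d/np.linalg.norm(d)
def onz(c,p,z):
    o,d=ray(c,p);return o+d*(z-o[2])/d[2]
def tri(*cp):
    A=np.zeros((3,3));b=np.zeros(3)
    for c,p in cp:
        o,d=ray(c,p);M=np.eye(3)-np.outer(d,d);A+=M;b+=M@o
    x=np.linalg.solve(A,b)
    return x,[float(np.linalg.norm(np.cross(x-ray(c,p)[0],ray(c,p)[1]))) for c,p in cp]
def proj(c,X):
    r=R(c).T;rv,_=cv2.Rodrigues(r);return cv2.projectPoints(np.atleast_2d(np.array(X,float)),rv,-r@np.array(c["xyz"]),K(c),c["D"])[0][:,0]
E
python3 - <<'E'
import cv2,numpy as np
a=cv2.imread("pics/top0.png")[140:232,295:395];b=cv2.imread("pics/scene0.png")[165:273,240:345]
f=lambda i:cv2.resize(np.clip(i.astype(float)*1.6,0,255).astype(np.uint8),None,fx=5,fy=5,interpolation=cv2.INTER_CUBIC)
cv2.imwrite("pics/a.png",f(a));cv2.imwrite("pics/b.png",f(b))
E
```

```text
(no output)
```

View pics/a.png

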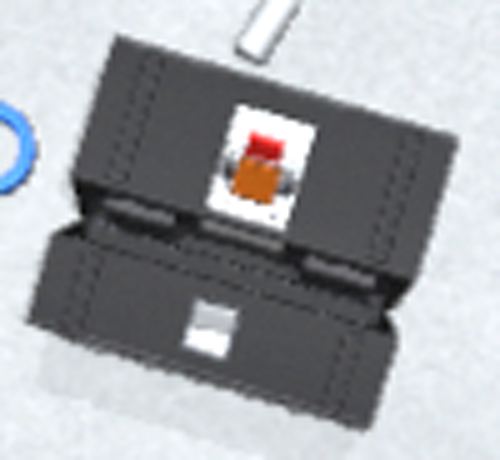

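View pics/b.png

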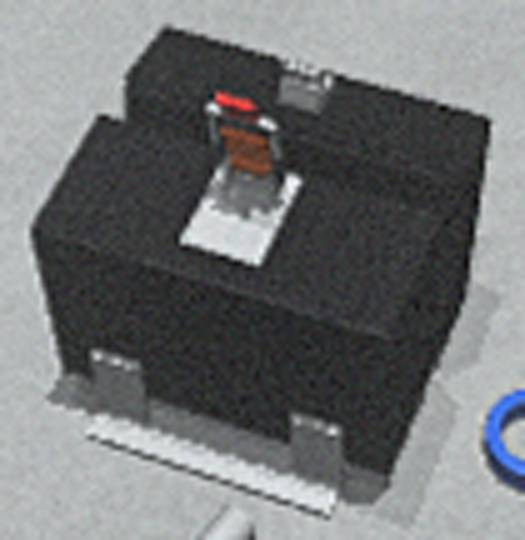

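The zoomed top view shows the body's top corners at (119,36), (457,136), (405,280) and (78,190) in crop pixels. The lever (orange) and bail tab (red) are near (258,165). The scene crop shows the same corners at (390,335), (35,232) and (100,118).

```bash
cat > m1.py <<'E'
from h import *
T=dict(vfov=51.64366134720696,cx=318.2033070551328,cy=195.6921400159836,D=np.array([.01683898,0,0,0,0]),xyz=[0.38055382,0.04191136,1.28504272],attitude=[-172.35335452,1.19100722,-90.33129607])
S=dict(vfov=54.80745943083739,cx=318.7285089834122,cy=203.27140622751082,D=np.array([.02253325,0,0,0,0]),xyz=[1.19865205,0.08594247,0.96963224],attitude=[-142.46515083,-0.49911954,92.27527824])
t=lambda u,v:((u+.5)/5-.5+295,(v+.5)/5-.5+140); s=lambda u,v:((u+.5)/5-.5+240,(v+.5)/5-.5+165)
E
python3 - <<'E'
from m1 import *
np.set_printoptions(precision=4,suppress=True)
for n,a,b in[("backL",(119,36),(390,335)),("backR",(457,136),(35,232)),("frontR",(405,280),(100,118)),("tab",(266,146),(237,102)),("plateBL",(236,104),(262,262)),("plateBR",(316,124),(182,242))]:
    print(n,tri((T,t(*a)),(S,s(*b))))
P=[onz(T,t(*p),.16) for p in[(119,36),(457,136),(405,280),(78,190)]]
for p in P:print(p)
y=P[0]-P[1];y2=P[3]-P[2];print(np.degrees(np.arctan2(-y[0],y[1])),np.degrees(np.arctan2(-y2[0],y2[1])),np.linalg.norm(y),np.linalg.norm(y2))
E
```

```text
backL (array([0.6685, 0.0661, 0.1631]), [0.0030339827262191284, 0.0030339827262191193])
backR (array([ 0.6104, -0.1208,  0.1595]), [0.002603839643415602, 0.002603839643415488])
frontR (array([ 0.531 , -0.094 ,  0.1581]), [0.000985013369530412, 0.0009850133695303697])
tab (array([ 0.589 , -0.0117,  0.2447]), [0.001715724240301468, 0.0017157242403014734])
plateBL (array([0.6286, 0.0003, 0.1657]), [0.0016727588611411483, 0.0016727588611411325])
plateBR (array([ 0.617 , -0.0429,  0.1645]), [0.002486183760814296, 0.0024861837608143164])
[0.6694 0.0631 0.16  ]
[ 0.6107 -0.1233  0.16  ]
[ 0.5307 -0.0928  0.16  ]
[0.5824 0.0863 0.16  ]
-17.493427806414523 -16.119958749232467 0.19544394498737333 0.1863571516114728
```

Call:
play_rows([
  [[-0.022,-0.02,-0.016,0],[-0.022,-0.02,-0.016,0],[-0.022,-0.02,-0.016,0],[-0.022,-0.02,-0.016,0],[-0.022,-0.02,-0.016,0]],
], gripper=0, squeeze=40)

```text
time: 0.57
ee_pos: [0.2271, 0.4026, 0.3118]
tcp_rot: [-180.0, -0.0, 164.5]
wrist_force: [0.8, 0.7, 0.9]
opening: 0.0255
grasp_force: 0.0
```

Call:
play_rows([
  [[-0.025,-0.022,0,0],[-0.025,-0.022,0,0],[-0.025,-0.022,0,0],[-0.025,-0.022,0,0],[-0.025,-0.022,0,0]],
])

```text
time: 0.98
ee_pos: [0.3181, 0.263, 0.3112]
tcp_rot: [180.0, 0.0, 164.4]
wrist_force: [0.7, 0.8, -0.4]
opening: 0.0
grasp_force: 0.0
```

Call:
play_rows([
  [[-0.025,-0.022,0,0],[-0.025,-0.022,0,0],[-0.025,-0.022,0,0],[-0.025,-0.022,0,0],[-0.025,-0.022,0,0]],
])

```text
time: 1.4
ee_pos: [0.409, 0.1233, 0.3113]
tcp_rot: [180.0, 0.0, 164.4]
wrist_force: [0.6, 0.9, -0.6]
opening: -0.0001
grasp_force: 0.0
```

Call:
play_rows([
  [[-0.02,-0.02,0,0.0],[-0.02,-0.02,0,0],[-0.02,-0.02,0,0],[0,0,0,0],[0,0,0,0]],
])

```text
time: 1.82
ee_pos: [0.4505, 0.0499, 0.3108]
tcp_rot: [-180.0, -0.1, 164.3]
wrist_force: [0.1, -0.2, 0.1]
opening: 0.0003
grasp_force: 0.0
```

Run:
```python
from workcell import bot
import cv2,numpy as np,json
o=bot.get_obs();print(o["time"],o["ee_pos"],o["tcp_rot"],o["wrist_force"])
c=bot.camera("wrist");cv2.imwrite("pics/w1.png",c["img"]);d={k:np.array(c[k]).tolist() for k in c if k!="img"};json.dump(d,open("w1.json","w"));print(d)
```

```text
1.8167 [0.45050334 0.04993533 0.31077314] [-1.79980169e+02 -6.29708064e-02  1.64269183e+02] [ 0.11081909 -0.18145565  0.12321277]
{'vfov': 68.45777034922072, 'cx': 312.44803017599503, 'cy': 196.87919586920978, 'D': [-0.031468800220263, 0.0, 0.0, 0.0, 0.0], 'xyz': [0.3724000244090331, 0.07089882069874523, 0.4533419249679539], 'attitude': [161.7655604189006, 0.07611810842163723, 74.22751154852705]}
```

View pics/w1.png

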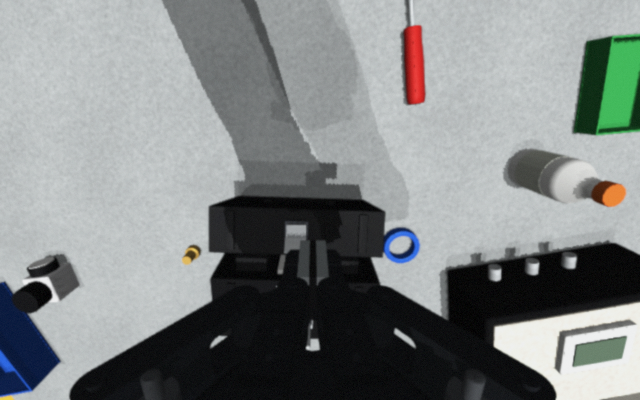

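The wrist view shows the lid's top: outer edge from (209,206) to (384,209), keeper at about (296,232). The shut fingers hide the lever.

Run:
```python
from m1 import *
import json
np.set_printoptions(precision=4,suppress=True)
W=json.load(open("w1.json"));W["D"]=np.array(W["D"])
g=cv2.cvtColor(cv2.imread("pics/w1.png"),cv2.COLOR_BGR2GRAY)
for y in range(196,262,4):
    print(y,np.where(g[y,180:420]<60)[0][[0,-1]]+180, end="; ")
for x in(230,250,270,330,360): print("\n",x,g[185:262:1,x].tolist())
A=tri((T,t(370,430)),(W,(209,206)));B=tri((T,t(27,322)),(W,(384,209)));k=tri((T,t(211,329)),(W,(296,232)))
print(A,B,k); y=B[0]-A[0];print(np.degrees(np.arctan2(-y[0],y[1])),np.linalg.norm(y))
```

```text
196 [237 280]; 200 [227 362]; 204 [215 370]; 208 [210 377]; 212 [210 383]; 216 [210 383]; 220 [210 383]; 224 [210 383]; 228 [210 402]; 232 [210 395]; 236 [210 388]; 240 [210 386]; 244 [210 413]; 248 [197 413]; 252 [191 412]; 256 [190 407]; 260 [221 370]; 
 230 [187, 188, 187, 190, 189, 189, 191, 191, 192, 191, 192, 187, 171, 121, 53, 11, 9, 4, 7, 8, 8, 6, 15, 18, 22, 19, 20, 23, 26, 27, 24, 28, 21, 28, 25, 28, 24, 25, 25, 26, 24, 26, 28, 28, 23, 26, 27, 35, 42, 44, 48, 46, 49, 49, 49, 50, 47, 48, 49, 47, 47, 47, 46, 49, 46, 41, 40, 36, 20, 6, 6, 5, 7, 8, 8, 6, 2]

 250 [84, 82, 80, 78, 78, 74, 76, 77, 77, 74, 59, 37, 16, 8, 7, 8, 1, 3, 6, 9, 6, 5, 16, 20, 25, 22, 21, 23, 21, 22, 27, 19, 25, 25, 21, 26, 22, 23, 22, 21, 26, 22, 24, 23, 21, 26, 20, 24, 21, 21, 22, 23, 25, 22, 22, 24, 22, 24, 23, 24, 18, 23, 22, 22, 24, 20, 21, 17, 17, 13, 13, 11, 16, 30, 39, 40, 34]

 270 [83, 83, 80, 77, 80, 80, 81, 78, 78, 77, 73, 52, 27, 10, 10, 15, 12, 7, 9, 7, 4, 7, 12, 20, 23, 22, 23, 25, 24, 23, 22, 27, 24, 21, 26, 22, 22, 23, 23, 22, 24, 25, 23, 25, 22, 24, 24, 22, 22, 24, 23, 26, 22, 21, 24, 22
[... 295 characters left out ...]
4, 17, 15, 18, 19, 29, 32, 33, 37, 39, 37, 30, 26, 18, 12, 12, 15, 16, 15, 12, 12, 15, 13, 18, 11]

 360 [153, 149, 147, 146, 142, 138, 121, 106, 97, 97, 92, 81, 78, 73, 51, 23, 9, 13, 9, 9, 8, 8, 6, 2, 6, 19, 30, 38, 35, 28, 37, 40, 42, 41, 41, 41, 42, 45, 40, 44, 44, 42, 41, 43, 43, 42, 46, 43, 42, 42, 43, 43, 42, 43, 45, 44, 46, 45, 44, 44, 44, 43, 43, 41, 44, 44, 45, 40, 38, 36, 36, 27, 15, 7, 1, 11, 8]
(array([ 0.45  , -0.0738,  0.1404]), [8.763343325288919e-05, 8.763343325295557e-05]) (array([0.5124, 0.1174, 0.1298]), [0.0010445374843542868, 0.0010445374843542701]) (array([0.5062, 0.0132, 0.1444]), [0.00016647159226628478, 0.00016647159226624013])
-18.07422350706229 0.20142696784242642
```

Call:
play_rows([
  [[0,-0.0036,0.036,0.031],[0,-0.0036,0.036,0],[0,-0.0036,0.036,0],[0,-0.0036,0.036,0],[0,-0.0036,0.036,0]],
])

```text
time: 2.28
ee_pos: [0.4443, 0.0347, 0.1298]
tcp_rot: [180.0, 0.0, 162.7]
wrist_force: [1.0, 0.4, -0.2]
opening: 0.0
grasp_force: 0.0
```

Call:
play_rows([
  [[-0.004,0,0,0],[-0.004,0,0,0],[-0.004,0,0,0],[-0.004,0,0,0],[-0.004,0,0,0]],
])

```text
time: 2.7
ee_pos: [0.466, 0.0281, 0.1339]
tcp_rot: [179.9, 0.2, 162.7]
wrist_force: [0.2, -0.4, -0.8]
opening: -0.0001
grasp_force: 0.0
```

Call:
play_rows([
  [[-0.002,0,0,0],[-0.002,0,0,0],[-0.002,0,0,0],[-0.002,0,0,0],[-0.002,0,0,0]],
])

```text
time: 3.12
ee_pos: [0.4716, 0.0256, 0.1321]
tcp_rot: [180.0, -0.3, 162.7]
wrist_force: [-16.1, 5.2, 12.0]
opening: 0.0
grasp_force: 8.2
```

Call:
play_rows([
  [[-0.002,0,-0.0005,0],[-0.002,0,-0.0005,0],[-0.002,0,-0.0005,0],[-0.002,0,-0.0005,0],[-0.002,0,-0.0005,0]],
])

```text
time: 3.53
ee_pos: [0.4816, 0.0224, 0.1346]
tcp_rot: [180.0, -0.2, 162.7]
wrist_force: [-12.5, 3.6, 9.6]
opening: 0.0
grasp_force: 6.5
```

Call:
play_rows([
  [[-0.002,0,-0.0005,0],[-0.002,0,-0.0005,0],[-0.002,0,-0.0005,0],[-0.001,0,-0.0005,0],[-0.001,0,-0.0005,0]],
])

```text
time: 3.95
ee_pos: [0.4895, 0.0199, 0.137]
tcp_rot: [180.0, -0.1, 162.7]
wrist_force: [-10.9, 3.1, 7.2]
opening: -0.0
grasp_force: 5.4
```

Call:
play_rows([
  [[-0.001,0,0,0],[-0.001,0,0,0],[-0.001,0,0,0],[-0.001,0,0,0],[-0.001,0,0,0]],
])

```text
time: 4.37
ee_pos: [0.4944, 0.0184, 0.137]
tcp_rot: [180.0, -0.1, 162.7]
wrist_force: [-9.5, 3.4, 7.8]
opening: 0.0002
grasp_force: 5.1
```

Call:
play_rows([
  [[-0.0006,0,0,0],[-0.0006,0,0,0],[-0.0006,0,0,0],[-0.0006,0,0,0],[-0.0006,0,0,0]],
])

```text
time: 4.78
ee_pos: [0.4966, 0.0176, 0.1369]
tcp_rot: [180.0, -0.2, 162.7]
wrist_force: [-16.1, 5.6, 10.5]
opening: 0.0003
grasp_force: 8.3
```

Call:
play_rows([
  [[-0.0003,0,0,0],[-0.0003,0,0,0],[-0.0003,0,0,0],[0,0,0,0],[0,0,0,0]],
])

```text
time: 5.2
ee_pos: [0.4966, 0.0176, 0.137]
tcp_rot: [180.0, -0.3, 162.7]
wrist_force: [-18.3, 5.2, 12.2]
opening: -0.0002
grasp_force: 9.6
```

Call:
play_rows([
  [[0.01,0,0,0],[0,0,-0.035,0],[0,0,-0.041,0],[0,0,-0.041,0],[0,0,-0.041,0]],
])

```text
time: 5.62
ee_pos: [0.4891, 0.0198, 0.2963]
tcp_rot: [-180.0, 0.0, 162.6]
wrist_force: [1.2, -0.2, -0.1]
opening: -0.0004
grasp_force: 0.0
```

Call:
play_rows([
  [[-0.034,0,0,0],[-0.034,0,0,0],[-0.034,0,0,0],[-0.034,0,0,0],[0,0,0,0]],
])

```text
time: 6.03
ee_pos: [0.6241, -0.0224, 0.2891]
tcp_rot: [-179.9, -0.3, 162.6]
wrist_force: [0.9, 0.1, -1.9]
opening: -0.0005
grasp_force: 0.0
```

```bash
cat > c.py <<'E'
import numpy as np
O=np.array([.5595,-.0035,0]);a=np.radians(-17.4)
M=np.array([[np.cos(a),-np.sin(a),0],[np.sin(a),np.cos(a),0],[0,0,1]])
def case(p): return M.T@(np.array(p)-O)
E
python3 - <<'E'
from workcell import bot
from m1 import *; from c import case
o=bot.get_obs();print(o["time"],case(o["ee_pos"]),o["tcp_rot"])
t1=bot.camera("top")["img"];s1=bot.camera("scene")["img"]
f=lambda i:cv2.resize(np.clip(i.astype(float)*1.6,0,255).astype(np.uint8),(400,400),interpolation=cv2.INTER_CUBIC)
cv2.imwrite("pics/t1.png",t1);cv2.imwrite("pics/s1.png",s1)
cv2.imwrite("pics/c1.png",np.hstack([f(t1[140:230,300:390]),f(s1[160:250,245:335])]))
E
```

```text
6.0333 [0.06729193 0.00127378 0.28912341] [-179.89766503   -0.26511992  162.57145426]
```

View pics/c1.png

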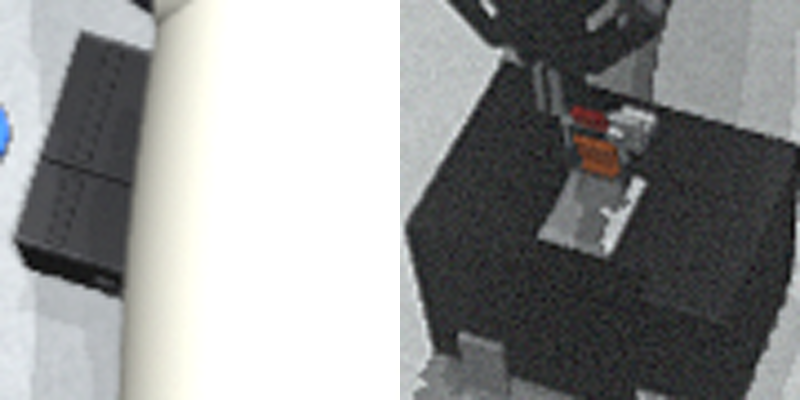

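The lid is shut in the top-left crop, with its seam closed. In the scene crop the fingertips show at about (545,90) and the tab at (590,118). I'll check that lateral offset.

Run:
```python
from m1 import *; from c import *
q=lambda p:M@np.array(p)+O
for p in[(.0673,.0013,.289),(.031,0,.243),(.018,0,.216),(.0,0,.16),(.062,0,.178)]:
    u=proj(S,q(p))[0];print(p,u,(u-[245,160])*400/90+[400,0])
s=cv2.imread("pics/s1.png").astype(int)[160:250,245:335];b,g,r=s[...,0],s[...,1],s[...,2]
m=(r>80)&(g<50);v,u=np.nonzero(m);print("red",u.mean()+245,v.mean()+160,len(u))
m=(r>80)&(g>50)&(b<50);v,u=np.nonzero(m);print("or",u.mean()+245,v.mean()+160,len(u))
```

```text
(0.0673, 0.0013, 0.289) [279.18365713 184.03011045] [551.92736503 106.80049089]
(0.031, 0, 0.243) [285.89617138 185.45655932] [581.76076169 113.14026366]
(0.018, 0, 0.216) [288.50142925 188.65257491] [593.33968555 127.34477739]
(0.0, 0, 0.16) [292.1877579  197.16447609] [609.72336843 165.17544928]
(0.062, 0, 0.178) [282.70185669 210.67970453] [567.56380752 225.24313123]
red 287.3333333333333 191.66666666666666 3
or 287.5 191.5 2
```

Call:
play_rows([
  [[0,0.001,0.0165,0],[0,0,0.0165,0],[0,0,0.0165,0],[0,0,0.015,0],[0,0,0,0]],
])

```text
time: 6.55
ee_pos: [0.618, -0.0194, 0.2282]
tcp_rot: [-180.0, -0.1, 162.7]
wrist_force: [0.1, 0.2, -0.7]
opening: 0.0003
grasp_force: 0.0
```

Call:
play_rows([
  [[0.006,0,0,0],[0.006,0,0,0],[0.005,0,0,0],[0.004,0,0,0],[0.003,0,0,0]],
])

```text
time: 6.97
ee_pos: [0.5965, -0.0124, 0.231]
tcp_rot: [180.0, 0.1, 162.7]
wrist_force: [-0.1, 0.3, 0.2]
opening: 0.0002
grasp_force: 0.1
```

Call:
play_rows([
  [[0.003,0,0,0],[0.003,0,0,0],[0.003,0,0,0],[0.003,0,0,0],[0.003,0,0,0]],
])

```text
time: 7.38
ee_pos: [0.5824, -0.0081, 0.2297]
tcp_rot: [-180.0, -0.0, 162.6]
wrist_force: [0.4, 1.1, -0.6]
opening: 0.0
grasp_force: 0.0
```

Call:
play_rows([
  [[0.004,0,0,0],[0.004,0,0,0],[0.004,0,0,0],[0.004,0,0,0],[0.004,0,0,0]],
])

```text
time: 7.8
ee_pos: [0.5631, -0.0021, 0.2298]
tcp_rot: [-180.0, -0.0, 162.7]
wrist_force: [0.1, -0.4, -0.3]
opening: 0.0002
grasp_force: 0.0
```

Call:
play_rows([
  [[0.005,0,0,0],[0.005,0,0,0],[0.005,0,0,0],[0.0,0,0,0],[0,0,0,0]],
])

```text
time: 8.22
ee_pos: [0.549, 0.0024, 0.23]
tcp_rot: [180.0, 0.0, 162.7]
wrist_force: [1.4, 0.4, -1.0]
opening: 0.0002
grasp_force: 0.0
```

Run:
```python
from workcell import bot
from m1 import *; from c import *
o=bot.get_obs();print(o["time"],case(o["ee_pos"]),o["tcp_rot"])
s1=bot.camera("scene")["img"];cv2.imwrite("pics/s2.png",s1)
f=lambda i:cv2.resize(np.clip(i.astype(float)*1.8,0,255).astype(np.uint8),(600,560),interpolation=cv2.INTER_CUBIC)
cv2.imwrite("pics/c2.png",f(s1[165:221,260:320]))
```

```text
8.2167 [-0.01174554  0.0024706   0.22999875] [1.79992302e+02 2.43854870e-02 1.62661541e+02]
```

View pics/c2.png

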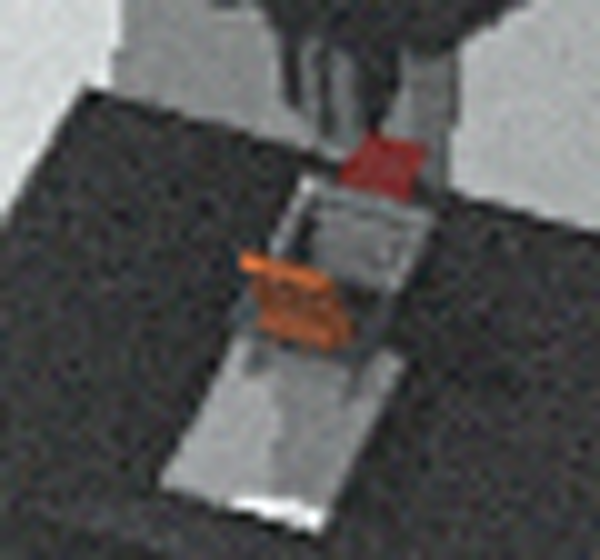

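The bail has fallen forward: the red tab is at about (382,165) in the crop, just beyond the keeper. The orange lever is at about (295,300), roughly upright.

Run:
```python
from m1 import *; from c import *
for nm,px in(("tab",(382,165)),("tabfarL",(372,135)),("tabfarR",(430,150)),("tabnearL",(342,180)),("tabnearR",(405,197)),("leverTipL",(242,258)),("leverTipR",(335,278)),("barL",(312,183)),("barR",(437,210))):
    p=(260+(px[0]+.5)/10-.5,165+(px[1]+.5)/10-.5)
    o,d=ray(S,p);o=M.T@(o-O);d=M.T@d
    print(nm,*[np.round((o+d*(z-o[2])/d[2])*1000,1)[:2] for z in(.17,.175,.18,.185,.19,.21,.216,.222)])
```

```text
tab [-50.1  -3.5] [-46.2  -1.7] [-42.2   0. ] [-38.3   1.8] [-34.3   3.5] [-18.5  10.5] [-13.7  12.6] [-9.  14.7]
tabfarL [-59.3 -10. ] [-55.3  -8.2] [-51.3  -6.5] [-47.3  -4.7] [-43.3  -2.9] [-27.2   4.3] [-22.4   6.4] [-17.5   8.6]
tabfarR [-59.7   6.9] [-55.7   8.6] [-51.7  10.3] [-47.7  12. ] [-43.6  13.6] [-27.6  20.4] [-22.7  22.4] [-17.9  24.4]
tabnearL [-41.4 -11.7] [-37.5  -9.9] [-33.6  -8.1] [-29.7  -6.3] [-25.8  -4.5] [-10.1   2.7] [-5.5  4.9] [-0.8  7. ]
tabnearR [-41.6   6.6] [-37.7   8.3] [-33.8  10. ] [-29.9  11.7] [-26.   13.4] [-10.4  20.1] [-5.7 22.1] [-1.  24.2]
leverTipL [ -6.7 -26.6] [ -3.  -24.7] [  0.7 -22.8] [  4.4 -20.9] [  8.1 -19. ] [ 22.8 -11.4] [27.3 -9.1] [31.7 -6.9]
leverTipR [-8.8 -0.6] [-5.1  1.1] [-1.4  2.9] [2.3 4.6] [6.  6.3] [20.8 13.3] [25.3 15.3] [29.7 17.4]
barL [-37.6 -19. ] [-33.7 -17.1] [-29.8 -15.3] [-25.9 -13.4] [-22.1 -11.6] [-6.5 -4.2] [-1.9 -2. ] [2.8 0.3]
barR [-40.3  16.4] [-36.4  18.1] [-32.5  19.7] [-28.6  21.3] [-24.7  22.9] [-9.1 29.4] [-4.4 31.4] [ 0.2 33.3]
```

Call:
play_rows([
  [[0.011,-0.001,0,0],[0.011,0,0,0],[0.01,0,0.01,0],[0,0,0.013,0],[0,0,0.013,0]],
])

```text
time: 8.68
ee_pos: [0.5184, 0.0109, 0.1938]
tcp_rot: [180.0, 0.1, 162.7]
wrist_force: [0.0, 0.9, 0.3]
opening: 0.0001
grasp_force: 0.0
```

Call:
play_rows([
  [[0,0,0.002,0],[0,0,0.002,0],[0,0,0.001,0],[0,0,0.001,0],[0,0,0,0]],
])

```text
time: 9.1
ee_pos: [0.5182, 0.0109, 0.1895]
tcp_rot: [180.0, 0.0, 162.6]
wrist_force: [-5.0, 0.9, 7.1]
opening: -0.0001
grasp_force: 4.0
```

Call:
play_rows([
  [[0.001,0,0.0005,0],[0.001,0,0.0005,0],[0.001,0,0.0005,0],[0.001,0,0.0005,0],[0,0,0,0]],
])

```text
time: 9.52
ee_pos: [0.5158, 0.0118, 0.1875]
tcp_rot: [180.0, 0.2, 162.6]
wrist_force: [2.3, -1.2, 5.2]
opening: 0.0001
grasp_force: 2.4
```

Call:
play_rows([
  [[0.0005,0,0.0005,0],[0.0005,0,0.0005,0],[0.0005,0,0.0005,0],[0.0005,0,0.0005,0],[0,0,0,0]],
])

```text
time: 9.93
ee_pos: [0.5124, 0.0127, 0.1836]
tcp_rot: [-180.0, -0.0, 162.6]
wrist_force: [0.7, 0.1, 0.7]
opening: 0.0001
grasp_force: 0.4
```

Call:
play_rows([
  [[0,0,0.001,0],[0,0,0.001,0],[0,0,0.001,0],[0,0,0.001,0],[0,0,0,0]],
])

```text
time: 10.35
ee_pos: [0.5124, 0.0127, 0.1793]
tcp_rot: [-180.0, -0.0, 162.7]
wrist_force: [-0.0, 0.3, 0.4]
opening: 0.0001
grasp_force: 0.0
```

Run:
```python
from workcell import bot
from m1 import *; from c import *
o=bot.get_obs();print(o["time"],case(o["ee_pos"]),o["wrist_force"])
s1=bot.camera("scene")["img"];cv2.imwrite("pics/s3.png",s1)
f=lambda i:cv2.resize(np.clip(i.astype(float)*1.8,0,255).astype(np.uint8),(600,560),interpolation=cv2.INTER_CUBIC)
cv2.imwrite("pics/c3.png",f(s1[165:221,260:320]))
```

```text
10.35 [-0.04975933  0.00133761  0.17932561] [-0.02240317  0.34917431  0.4148765 ]
```

View pics/c3.png

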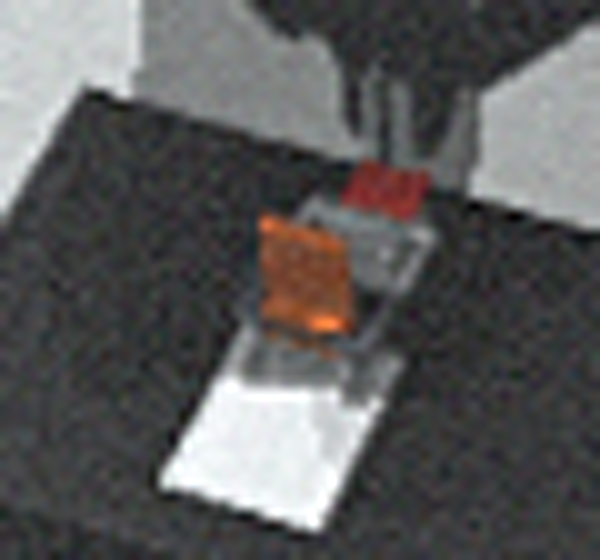

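The lever is now drawn upright and the tab has dropped to about (388,192), so the bar may have snapped in. I'll feel down to find the tab's height.

Call:
play_rows([
  [[0,0,0.001,0],[0,0,0.001,0],[0,0,0.001,0],[0,0,0.001,0],[0,0,0,0]],
])

```text
time: 10.82
ee_pos: [0.5126, 0.0126, 0.1756]
tcp_rot: [-180.0, -0.0, 162.6]
wrist_force: [-0.5, -0.1, 0.9]
opening: -0.0002
grasp_force: 0.1
```

Run:
```python
from m1 import *; from c import *
for nm,px in(("tab",(388,192)),("tabfarL",(365,163)),("tabfarR",(430,177)),("tabnearL",(345,205)),("tabnearR",(412,220)),("leverTipL",(262,218)),("leverTipR",(350,238)),("barL",(300,208)),("barR",(435,238))):
    p=(260+(px[0]+.5)/10-.5,165+(px[1]+.5)/10-.5)
    o,d=ray(S,p);o=M.T@(o-O);d=M.T@d
    print(nm,*[np.round((o+d*(z-o[2])/d[2])*1000,1)[:2] for z in(.165,.17,.175,.18,.185,.21,.216)])
```

```text
tab [-45.6  -0.1] [-41.7   1.6] [-37.8   3.4] [-33.9   5.1] [-30.    6.8] [-10.4  15.4] [-5.7 17.4]
tabfarL [-53.2  -9.9] [-49.2  -8.1] [-45.3  -6.3] [-41.3  -4.5] [-37.4  -2.7] [-17.6   6.2] [-12.8   8.3]
tabfarR [-54.6   8.7] [-50.6  10.4] [-46.7  12.1] [-42.7  13.7] [-38.7  15.4] [-18.9  23.7] [-14.2  25.7]
tabnearL [-37.2  -9.4] [-33.4  -7.6] [-29.5  -5.8] [-25.7  -4.1] [-21.8  -2.3] [-2.5  6.6] [2.1 8.7]
tabnearR [-38.5   9.7] [-34.7  11.4] [-30.8  13. ] [-27.   14.7] [-23.1  16.3] [-3.8 24.6] [ 0.9 26.6]
leverTipL [-25.2 -28.8] [-21.4 -26.9] [-17.6 -25. ] [-13.9 -23.1] [-10.1 -21.2] [  8.8 -11.8] [13.4 -9.5]
leverTipR [-26.9  -3.7] [-23.1  -2. ] [-19.3  -0.3] [-15.5   1.5] [-11.7   3.2] [ 7.3 11.9] [11.8 14. ]
barL [-32.  -20.5] [-28.2 -18.6] [-24.4 -16.8] [-20.6 -15. ] [-16.7 -13.1] [ 2.4 -3.9] [ 7.  -1.7]
barR [-34.8  17.9] [-30.9  19.5] [-27.1  21.1] [-23.2  22.7] [-19.4  24.3] [-0.2 32.3] [ 4.4 34.3]
```

Call:
play_rows([
  [[0,0,0.001,0],[0,0,0.001,0],[0,0,0.001,0],[0,0,0.001,0],[0,0,0,0]],
])

```text
time: 11.23
ee_pos: [0.5128, 0.0127, 0.1745]
tcp_rot: [179.9, 0.2, 162.7]
wrist_force: [-6.7, 0.1, 17.7]
opening: 0.0002
grasp_force: 8.9
```

Call:
play_rows([
  [[0,0,-0.014,0],[0,0,-0.014,0],[-0.013,0,-0.004,0],[-0.013,0,0,0],[-0.012,0,0,0]],
])

```text
time: 11.65
ee_pos: [0.5496, 0.0012, 0.2044]
tcp_rot: [180.0, 0.1, 162.7]
wrist_force: [-0.2, 0.2, -0.1]
opening: 0.0004
grasp_force: 0.0
```

Call:
play_rows([
  [[-0.002,0,0,0],[-0.002,0,0,0],[-0.002,0,0,0],[-0.002,0,0,0],[0,0,0,0]],
])

```text
time: 12.07
ee_pos: [0.5565, -0.001, 0.2038]
tcp_rot: [-180.0, 0.0, 162.7]
wrist_force: [-0.6, -0.0, -0.6]
opening: -0.0003
grasp_force: 0.0
```

Call:
play_rows([
  [[-0.002,0,0,0],[-0.002,0,0,0],[-0.002,0,0,0],[-0.002,0,0,0],[-0.002,0,0,0]],
])

```text
time: 12.48
ee_pos: [0.5661, -0.0041, 0.204]
tcp_rot: [180.0, -0.0, 162.7]
wrist_force: [-1.7, -0.0, 3.0]
opening: 0.0
grasp_force: 1.1
```

Call:
play_rows([
  [[-0.002,0,0,0],[-0.002,0,0,0],[-0.002,0,0,0],[-0.002,0,0,0],[-0.002,0,0,0]],
])

```text
time: 12.9
ee_pos: [0.5754, -0.007, 0.2033]
tcp_rot: [-180.0, -0.1, 162.7]
wrist_force: [-4.2, 1.6, -1.4]
opening: -0.0002
grasp_force: 1.7
```

Call:
play_rows([
  [[-0.0025,0,0.0002,0],[-0.0025,0,0.0002,0],[-0.0025,0,0.0004,0],[-0.0025,0,0.0004,0],[-0.002,0,0.0006,0]],
])

```text
time: 13.32
ee_pos: [0.5871, -0.0106, 0.2019]
tcp_rot: [180.0, -0.0, 162.7]
wrist_force: [-5.5, 1.2, 0.7]
opening: -0.0
grasp_force: 2.2
```

Call:
play_rows([
  [[-0.002,0,0.0015,0],[-0.002,0,0.0015,0],[-0.002,0,0.002,0],[-0.002,0,0.002,0],[-0.001,0,0.002,0]],
])

```text
time: 13.73
ee_pos: [0.5963, -0.0135, 0.1932]
tcp_rot: [180.0, 0.1, 162.6]
wrist_force: [-2.3, -0.3, 3.5]
opening: -0.0
grasp_force: 1.8
```

Call:
play_rows([
  [[-0.001,0,0.0015,0],[-0.001,0,0.0015,0],[-0.001,0,0.0015,0],[-0.001,0,0.0015,0],[-0.001,0,0.0015,0]],
])

```text
time: 14.15
ee_pos: [0.6006, -0.0148, 0.1853]
tcp_rot: [180.0, 0.0, 162.6]
wrist_force: [-2.1, 0.8, 1.9]
opening: -0.0001
grasp_force: 0.6
```

Call:
play_rows([
  [[-0.001,0,0.0015,0],[-0.001,0,0.0015,0],[-0.001,0,0.001,0],[0,0,0.001,0],[0,0,0.001,0]],
])

```text
time: 14.57
ee_pos: [0.6034, -0.0157, 0.1792]
tcp_rot: [-180.0, -0.0, 162.6]
wrist_force: [0.1, -0.1, -0.3]
opening: -0.0001
grasp_force: 0.0
```

Call:
play_rows([
  [[0,0,0.0006,0],[0,0,0.0006,0],[0,0,0.0006,0],[0,0,0.0005,0],[0,0,0,0]],
])

```text
time: 14.98
ee_pos: [0.6033, -0.0157, 0.1781]
tcp_rot: [180.0, 0.1, 162.6]
wrist_force: [-2.0, 0.3, 5.0]
opening: -0.0001
grasp_force: 2.7
```

Call:
play_rows([
  [[0,0,0.0005,0],[0,0,0.0005,0],[0,0,0.0005,0],[0,0,0,0],[0,0,0,0]],
])

```text
time: 15.4
ee_pos: [0.6033, -0.0157, 0.178]
tcp_rot: [180.0, 0.1, 162.6]
wrist_force: [-4.6, 0.4, 13.7]
opening: 0.0
grasp_force: 6.6
```

Call:
play_rows([
  [[0,0,-0.01,0],[0,0,-0.03,0],[0,0,-0.04,0],[0.03,0,-0.04,0],[0.03,0,-0.02,0]],
])

```text
time: 15.82
ee_pos: [0.5513, 0.0005, 0.3117]
tcp_rot: [180.0, 0.1, 162.6]
wrist_force: [0.5, 0.7, 0.8]
opening: 0.0002
grasp_force: 0.0
```

Call:
play_rows([
  [[0.035,0,0,0],[0.035,0,0,0],[0.035,0,0,0],[0.035,0,0,0],[0,0,0,0]],
])

```text
time: 16.23
ee_pos: [0.4128, 0.0434, 0.3112]
tcp_rot: [179.9, 0.1, 162.7]
wrist_force: [-0.9, -0.1, -0.0]
opening: 0.0004
grasp_force: 0.0
```

Run:
```python
from workcell import bot
from m1 import *; from c import *
s1=bot.camera("scene")["img"];t1=bot.camera("top")["img"]
f=lambda i:cv2.resize(np.clip(i.astype(float)*1.8,0,255).astype(np.uint8),(400,560),interpolation=cv2.INTER_CUBIC)
cv2.imwrite("pics/c4.png",np.hstack([f(s1[175:231,270:310]),f(t1[150:220,320:370])]))
q=lambda p:M@np.array(p)+O
for p in[(.062,0,.178),(.018,0,.172),(-.0275,0,.17),(-.038,0,.174)]:
    u=proj(S,q(p))[0];v=proj(T,q(p))[0];print(p,(u-[270,175])*10,(v-[320,150])*8+[400,0])
o=bot.get_obs();print(o["time"],case(o["ee_pos"]),o["wrist_force"])
```

```text
(0.062, 0, 0.178) [127.01856692 356.79704526] [636.64669224 103.71752347]
(0.018, 0, 0.172) [193.97702067 243.67041247] [598.99707082 228.54315367]
(-0.0275, 0, 0.17) [258.54044833 123.58124586] [560.51439703 355.77888155]
(-0.038, 0, 0.174) [272.36674946  86.09230045] [551.98291441 383.57714259]
16.3333 [-0.15022214  0.00139652  0.3101734 ] [ 0.21654313 -0.51032384  0.5421681 ]
```

View pics/c4.png

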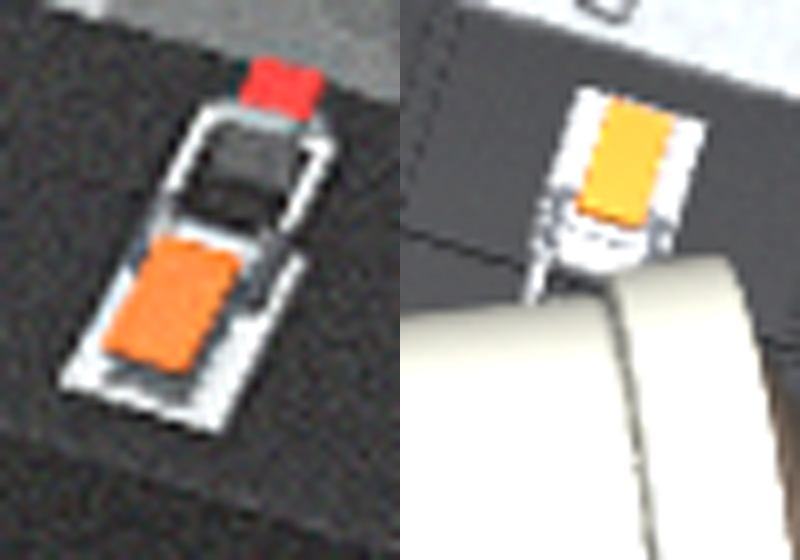

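The picture shows the lever lying flat, its tip at about (145,360) against (127,357) predicted. The bail is taut over the keeper, with the tab at (283,90) where a hooked bail should put it.

```bash
python3 -c "
from workcell import bot
print(bot.job_done())"
```

```text
the job is handed in; nothing more can be done
None
```

The lid is shut, the bail is hooked behind the keeper and the lever is pressed flat, with force readings of about 22 N or less at the end of each move; I've handed the job in at about 16 s, but no verdict came back.

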